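Lay out the painted wooden shapes on their display boards

ROBOT

A 6-joint arm with a two-finger parallel gripper is mounted at the origin on the work surface. World frame = base frame: x ahead of the robot, y to its left, z up, the work surface at z = 0. Lengths are in m, angles in rad, forces in N, time in s.
With the tool pointing down it reaches from about 0.325 to 0.875 m from the base axis. Payload 4.4 kg.
Tool frame: the origin (TCP) lies between the finger pads; the fingertips stand finger_overhang ahead of it and the grasp point (between the pads) lies 5 mm behind it (finger_overhang is the distance from the TCP to the fingertips, in m); z points along the fingers, y is the line along which they close (so a half turn about z gives the same grasp; the last joint's range is limited). The gripper opens to 85 mm and grips with 20 to 120 N. Pads are 22 mm wide; open, the fingers measure 114 mm over their backs; the gripper's body (76 mm by 85 mm) begins 54 mm behind the grasp point. The pads swing forward as they close: fully open they stand 13 mm farther back than shut.
Start: joints at [-1.373, 0.207, 1.542, -0, 1.393, -0.15], TCP at [0.196, -0.541, 0.245] pointing down, gripper open.
Joint ranges: [-2.73, 2.73], [-0.86, 2.22], [0.23, 2.46], [-1.11, 4.25], [0.08, 2.63], [-2.82, 2.82]. Speed limits (rad/s): [2.79, 2.79, 3.14, 3.14, 3.14, 3.14].

INTERFACE

Orientations are given as a 3x3 rotation matrix whose columns are the frame's x, y, z axes.
In Python, from cell import * gives the robot as it stands.
- The arm moves only by the tool creep_tool, called after "Request:" as name(argument=value, ...) on one line, values as JSON. Schema: {"type":"object","properties":{"increments":{"type":"array","items":{"type":"array","items":{"type":"array","items":{"type":"number"},"minItems":6,"maxItems":6},"minItems":1,"maxItems":10},"minItems":1,"maxItems":1},"aperture":{"type":"number"},"grip_force":{"type":"number"},"only":{"type":"string"},"quiet":{"type":"boolean"},"lines":{"type":"string"}},"required":["increments"],"additionalProperties":false}. increments is a list that holds a single list of rows (three levels of brackets), with 1 to 10 rows, each of 6 numbers: dx, dy, dz in normalised numbers (1 is 0.8 m), then a rotation vector rx, ry, rz in a scale on which 1.0 is 4 rad; each row is the pose to reach, as a shift and turn from the pose commanded when the call began, along the tool's axes at that moment; what a row does not reach only later rows make up. A row lasts 1/8 s, in which the tool goes at most 0.0625 m and 0.188 rad, less where a joint would pass 70% of its speed; a pose out of reach is approached as far as the arm can. aperture is the opening from 0.0 (shut) to 1.0 (fully open), set as the call begins (left out keeps the last). The fingers move at their own pace and stop on an object; grip_force is the grip in N (left out, the last holds). Time passes only in rows, so rows that do not move let the fingers close. The tool returns the time, the measured TCP pose, the force, the opening and the grip force at its end. only (a regular expression) keeps the lines of the reply that match it, lines (a string "A,B") keeps lines A to B, and quiet returns only ok. Shift and turn numbers lie between -1 and 1, and a call with a number outside is refused. Input that does not fit is refused with a message, and nothing moves.
- read_state(): the state, without advancing time (a new reading comes with each control period).
- snapshot(name): name is "side" or "top"; returns a dict with "image" (420x560x3 uint8, blue, green, red), "vfov" (degrees; the focal length in pixels is half the picture's height over the tangent of half this angle, whatever the lens; pixels are square), "cx", "cy" (the principal point, pixels), "k1" (the pictures are not rectified: a ray, as slopes to the right and down, at radius r is drawn at 1 + k1 r^2 times it, then the intrinsics apply), "R" (3x3) and "t" (3): a world point X has camera coordinates R X + t. Camera axes: x right, y down, z forward; pixel columns grow to the right and rows downward; lengths in m; the calibration is good to about 2 mm. A picture is of the moment at which its call begins. There is no depth.
- finish_job(): hands the job in; it is judged then, once.
The state is a dict: "time": time; "qpos": joint angles; "qvel": joint speeds; "joint_torque": joint torques, N m; "position": TCP position; "orientation": TCP orientation; "wrist_force": force on the tool from outside, world axes, zero at the start; "ft_torque": the same for the moment, N m; "gripper_width": opening from 0.0 (shut) to 1.0 (fully open); "grip_force": force on a finger pad.
Only numpy, scipy, OpenCV 4.12 (cv2) and the standard library are available. Lean on these libraries where they do the work, as an engineer would, in place of code of your own. Each camera call takes 0.05 s, during which the arm holds its last target. There are 200 camera calls.

TASK

Put each of the four painted wooden shapes (heart, oval, disc, long tag) squarely on the display board that bears its own outline, face up and turned the way the outline is drawn: the heart's point on the drawn point, the tag's hole on the drawn hole. Set each one down on the board rather than dropping it from a height, and leave the sanding block and the varnish jar standing where they are.

Things in the scene. Friction and masses are not known exactly. Their poses are not given: they have to be found in the camera images.
- heart: loose painted wooden heart, rose red, 12 mm thick, 61 mm wide over its two lobes (along y) and 56 mm from point to lobe tops (along x), lying flat. Origin on its underside: the pointed tip lies 25 mm from it towards -x, the widest line is 13 mm from it towards +x (pinch there, across y), the lobe tops reach 31 mm towards +x. z up. About 30 g.
- oval: loose painted wooden oval, teal, 90 mm long (x), 60 mm wide (y), 12 mm thick, lying flat, with straight parallel sides 30 mm long in the middle and half-round ends. Origin at the centre of its underside, z up. About 40 g.
- disc: loose painted round wooden disc, ochre yellow, 56 mm across, 12 mm thick, lying flat. Origin at the centre of its underside, z up. About 30 g.
- tag: loose painted wooden tag, violet, 90 mm long (x), 30 mm wide (y), 12 mm thick, lying flat. Its +x end is rounded and bears a small dark hanging hole, its -x end is square. Origin at the centre of its underside, z up. About 30 g.
- heart_board: display board fixed to the table, painted grey, 130 (x) by 100 (y) by 6 mm thick, the full-size outline of the rose-red heart drawn on it in that colour around a cream fill, and a stripe of it along the -x edge. Origin: centre of its underside. The heart's origin belongs 12 mm from it towards the board's +x, 6 mm up, axes along the board's. Drawn point towards -x.
- oval_board: display board fixed to the table, painted grey, 130 (x) by 100 (y) by 6 mm thick, the full-size outline of the teal oval drawn on it in that colour around a cream fill, and a stripe of it along the -x edge. Origin: centre of its underside. The oval's origin belongs 12 mm from it towards the board's +x, 6 mm up, axes along the board's. Drawn length along x.
- disc_board: display board fixed to the table, painted grey, 130 (x) by 100 (y) by 6 mm thick, the full-size outline of the ochre-yellow round disc drawn on it in that colour around a cream fill, and a stripe of it along the -x edge. Origin: centre of its underside. The disc's origin belongs 12 mm from it towards the board's +x, 6 mm up, axes along the board's.
- tag_board: display board fixed to the table, painted grey, 130 (x) by 100 (y) by 6 mm thick, the full-size outline of the violet long tag drawn on it in that colour around a cream fill, and a stripe of it along the -x edge. Origin: centre of its underside. The tag's origin belongs 12 mm from it towards the board's +x, 6 mm up, axes along the board's. Drawn length along x, hole dot towards +x.
- sanding_block: bystander: loose cork sanding block, 60 mm (x) by 28 mm (y) by 24 mm high, lying among the blanks. Origin at the centre of its underside. To be left alone.
- varnish_jar: bystander: small closed jar of varnish, 30 mm across and 42 mm high, standing among the blanks. Origin at the centre of its underside. To be left alone.
Not all that is in view belongs to the job. Of the things that look like the disc, the smallest one is meant.

How it is judged:
At the end, for the whole second after the job is handed in: Each shape lies flat on the board with its own outline, face up, within 10 mm of its outline along and across the board; heart, oval and tag are within about 12 degrees of the outline's direction, heart and tag not the wrong way round; all released and at rest (x of heart in the frame of heart_board between 0.002 and 0.022 m and y of heart in the frame of heart_board between -0.01 and 0.01 m and z of heart in the frame of heart_board between 0.003 and 0.009 m and angle between each of heart, oval, disc, tag's own z axis and vertical below 0.08 rad and linear speed of each of heart, oval, disc, tag below 0.01 m/s and angular speed of each of heart, oval, disc, tag below 0.1 rad/s and angle between the x axis of heart and the x axis of heart_board, either way round below 0.22 rad and x of heart_board in the frame of heart below 0 m and contact force between the fingers and heart below 0.1 N and x of oval in the frame of oval_board between 0.002 and 0.022 m and y of oval in the frame of oval_board between -0.01 and 0.01 m and z of oval in the frame of oval_board between 0.003 and 0.009 m and angle between the x axis of oval and the x axis of oval_board, either way round below 0.22 rad and contact force between the fingers and oval below 0.1 N and x of disc in the frame of disc_board between 0.002 and 0.022 m and y of disc in the frame of disc_board between -0.01 and 0.01 m and z of disc in the frame of disc_board between 0.003 and 0.009 m and contact force between the fingers and disc below 0.1 N and x of tag in the frame of tag_board between 0.002 and 0.022 m and y of tag in the frame of tag_board between -0.01 and 0.01 m and z of tag in the frame of tag_board between 0.003 and 0.009 m and angle between the x axis of tag and the x axis of tag_board, either way round below 0.22 rad and x of tag_board in the frame of tag below 0 m and contact force between the fingers and tag below 0.1 N); the robot touches nothing.
It fails at once if a shape is let go or dropped from more than about 5 cm above the table ((height (world z) of heart above 0.05 m and contact force between the fingers and heart below 0.02 N) or (height (world z) of oval above 0.05 m and contact force between the fingers and oval below 0.02 N) or (height (world z) of disc above 0.05 m and contact force between the fingers and disc below 0.02 N) or (height (world z) of tag above 0.05 m and contact force between the fingers and tag below 0.02 N)).
It fails at once if the sanding block is pushed more than 25 mm from its place or tipped over (distance of sanding_block from where it was at the start of the episode above 0.025 m or angle between sanding_block's own z axis and vertical above 0.5 rad).
It fails at once if the varnish jar is pushed more than 25 mm from its place or tipped over (distance of varnish_jar from where it was at the start of the episode above 0.025 m or angle between varnish_jar's own z axis and vertical above 0.5 rad).
It also fails if it takes over 112 s, if anything falls off the work surface, if the arm or the gripper's body presses on something with over 40 N, if the wrist force passes 120 N, or if a joint passes its speed limit or range.

## Working session

There is one attempt and no reset: what is moved stays moved. The work goes in short steps, Python scripts to look and compute and a tool call to move; the robot and the scene stay as the last step left them, time stands still between calls to the robot, and variables do not carry over. Pictures are saved under pics/ and viewed, at most 14 in all, crops included, and the job is handed in when it is done.

```bash
ls; mkdir -p pics; python3 - <<'E'
from cell import *
import cv2,numpy as np
for n in("top","side"):
    s=snapshot(n);cv2.imwrite(f"pics/{n}0.png",s["image"])
    print(n,s["vfov"],s["cx"],s["cy"],s["k1"],s["R"],s["t"])
st=read_state();print(st)
try: print(finger_overhang)
except Exception as e: print(e)
E
```

```text
pics
top 50.910650541793615 280.5391802972929 209.85354270358243 -0.1275789497250172 [[-0.07055849 -0.9975013   0.00355723]
 [-0.97569191  0.06827319 -0.2082404 ]
 [ 0.20747721 -0.01816389 -0.9780712 ]] [0.02115428 0.45034028 0.89447001]
side 44.75462040711375 280.76749328760735 211.37649501204334 -0.155697678281011 [[ 0.9690748  -0.24672896 -0.00434256]
 [-0.13878587 -0.53038818 -0.83631744]
 [ 0.20404049  0.81105684 -0.54822831]] [-0.43405931  0.07584719  1.08079199]
{'time': 0.1, 'qpos': array([-1.37352065e+00,  2.07408454e-01,  1.54283832e+00,  4.59517900e-06,
        1.39352772e+00, -1.50507024e-01]), 'qvel': array([-0.00070674, -0.00132792, -0.0031095 ,  0.00084486,  0.00021231,
       -0.00124864]), 'joint_torque': array([-6.34857515e-04, -3.84094691e+01, -2.92549342e+01, -3.97977101e-04,
        4.78805829e-03, -6.61949557e-06]), 'position': array([ 0.19582101, -0.53990971,  0.24418712]), 'orientation': array([[ 9.40131057e-01,  3.40812875e-01, -4.23202087e-04],
       [ 3.40812977e-01, -9.40128679e-01,  2.14040786e-03],
       [ 3.31614138e-04, -2.15649667e-03, -9.99997620e-01]]), 'wrist_force': array([-0.06856622, -0.81534457, -0.61191331]), 'ft_torque': array([-0.03131649, -0.03357008,  0.00504192]), 'grip_force': 0.0, 'gripper_width': 1.0018270569737346}
0.014
```

View pics/top0.png

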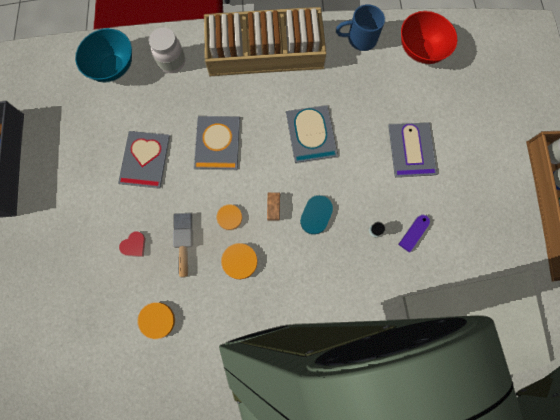

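View pics/side0.png

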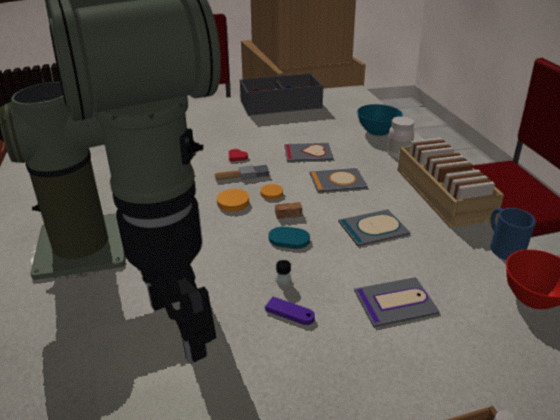

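Top view: the boards are heart (145,158), disc (217,141), oval (312,132) and tag (413,148). The blanks are heart (133,244), oval (317,215) and tag (415,233). The sanding block is at (274,206), the jar at (378,229), and a scraper lies at (183,240).

Things that could be taken for the disc: (229,217), (240,261) and (156,321). The smallest, (229,217), looks right and I'll check its size. For the oval and heart, the bowls at (104,55) and (429,37) share the colours but are ruled out.

```bash
cat > h.py <<'E'
from cell import *
import cv2,numpy as np
def K(s):
    f=s["image"].shape[0]/2/np.tan(np.radians(s["vfov"]/2))
    return np.array([[f,0,s["cx"]],[0,f,s["cy"]],[0,0,1.]]),np.array([s["k1"],0,0,0,0])
def cast(s,px,z):
    k,d=K(s);n=cv2.undistortPoints(np.float64(px).reshape(-1,1,2),k,d).reshape(-1,2)
    r=np.c_[n,np.ones(len(n))]@s["R"];c=-s["R"].T@s["t"]
    return (c+r*((z-c[2])/r[:,2])[:,None])[:,:2]
HUE=dict(heart=((170,5),90),oval=((84,100),90),disc=((10,25),150),tag=((120,145),90))
def comps(s,name,amin=25):
    (a,b),smin=HUE[name];h=cv2.cvtColor(s["image"],cv2.COLOR_BGR2HSV)
    H,S,V=cv2.split(h);m=((H>=a)&(H<=b)) if a<b else ((H>=a)|(H<=b))
    m=np.uint8(m&(S>smin)&(V>40))*255
    cs,_=cv2.findContours(m,cv2.RETR_EXTERNAL,cv2.CHAIN_APPROX_NONE)
    return [c for c in cs if cv2.contourArea(c)>amin]
def describe(s,c,z):
    p=np.float32(cast(s,c,z)*1000);(x,y),(w,h),a=cv2.minAreaRect(p)
    if w<h: w,h,a=h,w,a+90
    M=cv2.moments(p);g=np.array([M["m10"],M["m01"]])/M["m00"]
    return p,np.array([x,y]),w,h,a,g
E
python3 - <<'E'
from h import *
np.set_printoptions(precision=1,suppress=True)
s=snapshot("top");print("cam",-s["R"].T@s["t"])
for n in HUE:
    for c in comps(s,n):
        px=c.reshape(-1,2).mean(0)
        if not 90<px[1]<330: continue
        z=.012/2 if px[1]>190 else .006
        p,ctr,w,h,a,g=describe(s,c,z)
        out=[]
        if n=="heart" and w/h<2:
            hull=cv2.convexHull(c,returnPoints=False);d=cv2.convexityDefects(c,hull)[:,0];i=d[d[:,3].argmax()]
            nt=p[i[2]].ravel();u=(g-nt)/np.linalg.norm(g-nt)
            q=p.reshape(-1,2);tip=q[((q-g)@u).argmax()];v=g-tip;v=v/np.linalg.norm(v);out=["notch",nt,"tip",tip,"angx",np.degrees(np.arctan2(v[1],v[0])),"angn",np.degrees(np.arctan2(-u[1],-u[0])),"def",d[:,3]/256]
        print(n,"px",px,"ctr",ctr,"size %.1f %.1f ang %.1f"%(w,h,a),"cent",g,*out)
im=s["image"][120:340,90:450];cv2.imwrite("pics/crop0.png",cv2.resize(im,None,fx=2.2,fy=2.2))
E
```

```text
cam [0.3 0.  1. ]
heart px [132.9 244.6] ctr [406.4 325.4] size 56.8 51.6 ang 86.2 cent [404.1 322.6] notch [417.  335.5] tip [381.3 301.6] angx 42.62106175232433 angn 45.00591116060683 def [0.4 1.9 0.4 0.6 0.4 0.9 0.8 1.1 0.6 0.4]
heart px [139.  181.4] ctr [548.7 307.7] size 90.7 11.2 ang 79.3 cent [548.6 306.9]
heart px [145.1 150. ] ctr [627.8 293.4] size 66.7 66.2 ang 34.9 cent [623.2 293.9] notch [648.5 291.5] tip [582.7 300.7] angx -9.457404780398905 angn -5.5289673659009315 def [0.6 0.4 0.6 0.6 0.4 0.6 0.6 0.6 0.6 0.6 0.7 0.6 0.4 0.6 1.7]
oval px [316.3 214.5] ctr [444.1 -90. ] size 91.1 59.3 ang 152.0 cent [443.9 -90.1]
oval px [315.2 155.2] ctr [581.9 -99.6] size 89.9 9.9 ang 95.0 cent [581.9 -99.7]
oval px [310.2 128. ] ctr [649.6 -94.3] size 101.7 73.1 ang 6.1 cent [649.9 -94. ]
disc px [155.8 320.2] ctr [235.3 273.8] size 79.3 74.5 ang 87.2 cent [235.9 274.2]
disc px [239. 261.] ctr [352.2  87.3] size 74.5 74.4 ang 86.5 cent [352.3  87.1]
disc px [228.9 216.7] ctr [452.6 104.3] size 53.9 52.2 ang 86.1 cent [452.4 104.3]
disc px [215.2 164.5] ctr [575.9 131.1] size 87.8 7.2 ang 85.8 cent [575.9 130.8]
disc px [547.6 197.1] ctr [ 449.9 -635.6] size 343.0 87.7 ang 167.6 cent [ 473.3 -644.5]
disc px [216.8 136.8] ctr [643.6 124.6] size 67.2 64.4 ang 133.4 cent [643.6 124.4]
tag px [414.8 232.3] ctr [ 388.7 -308.1] size 93.1 31.3 ang 138.6 cent [ 387.1 -307. ]
tag px [415.5 171.4] ctr [ 528.1 -328.5] size 89.1 11.1 ang 89.2 cent [ 528.2 -327. ]
tag px [412.  145.4] ctr [ 595.6 -329.1] size 101.0 43.7 ang 179.8 cent [ 594.2 -329.2]
```

View pics/crop0.png

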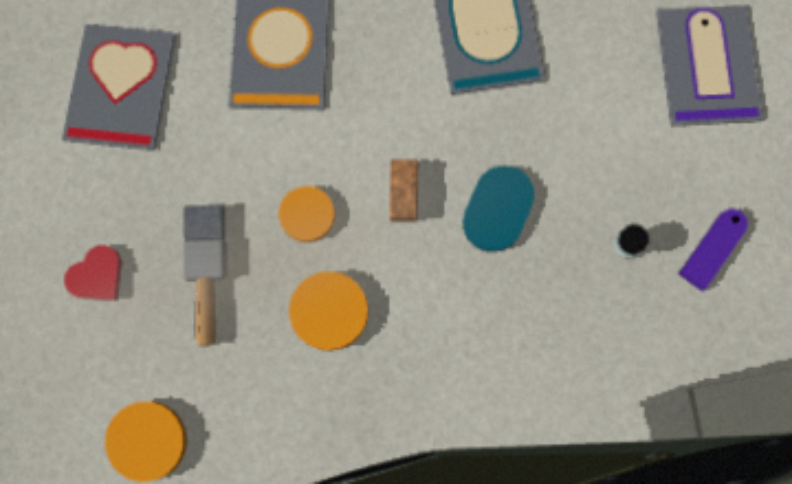

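Picture check: the smallest disc measures about 54 mm at (229,217), against about 75 mm for the other two, so that choice holds. The heart's point faces lower right and the tag's hole upper right. The sizes match, and each outline centre sits about 68 mm from its stripe on three boards. The heart's target follows from the same offset.

```bash
cat > to.py <<'E'
import sys
from h import *
from scipy.spatial.transform import Rotation as Ro
x,y,z,a=map(float,sys.argv[1:]);s=read_state();R=s["orientation"];a=np.radians(a)
c=np.array([np.cos(a),np.sin(a),0]);T=np.c_[c,np.cross([0,0,-1],c),[0,0,-1]]
print("d",np.round(R.T@(np.array([x,y,z])/1000-s["position"]),4),"rv",np.round(Ro.from_matrix(R.T@T).as_rotvec(),4),"t",s["time"])
E
python3 to.py 388.7 -308.1 90 -41.4
```

```text
d [ 0.2603 -0.152   0.1547] rv [-1.8000e-03  7.0000e-04  1.0704e+00] t 0.15
```

Careful with the scale: shifts go in shares of 0.8 m and turns go in shares of 4 rad. That gives: 0.26 m / 0.8 = 0.325, 0.155 m / 0.8 = 0.1938, 1.07 rad / 4 = 0.2675.

Request:
creep_tool(increments=[[[0.325,-0.19,0.1938,0,0,0.2675],[0.325,-0.19,0.1938,0,0,0.2675],[0.325,-0.19,0.1938,0,0,0.2675],[0.325,-0.19,0.1938,0,0,0.2675],[0.325,-0.19,0.1938,0,0,0.2675],[0.325,-0.19,0.1938,0,0,0.2675],[0.325,-0.19,0.1938,0,0,0.2675],[0.325,-0.19,0.1938,0,0,0.2675],[0.325,-0.19,0.1938,0,0,0.2675]]], aperture=0.55, grip_force=30)

```text
time: 1.27
position: [0.3886, -0.3106, 0.0912]
orientation: [[0.75, -0.662, 0.001], [-0.662, -0.75, -0.002], [0.002, 0.001, -1.0]]
wrist_force: [0.3, -0.3, -0.3]
gripper_width: 0.548
grip_force: 0.0
```

```bash
python3 to.py 388.7 -308.1 25 -41.4; python3 - <<'E'
from h import *
cv2.imwrite("pics/s1.png",cv2.resize(snapshot("side")["image"][200:360,180:380],None,fx=3,fy=3))
E
```

```text
d [-0.0017 -0.002   0.0662] rv [ 0.0005 -0.002  -0.0004] t 1.275
```

View pics/s1.png

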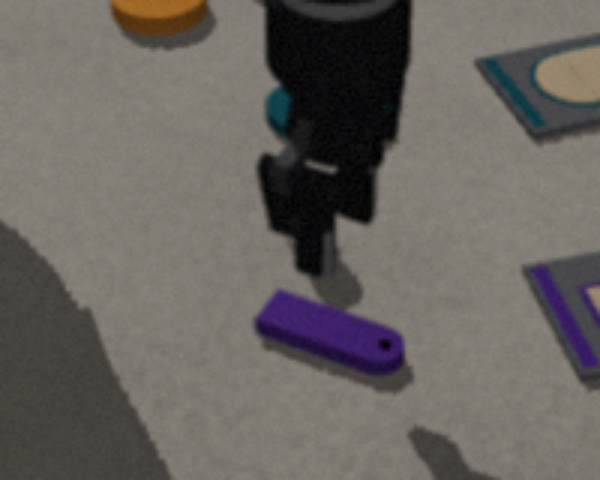

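The gripper hangs over the tag, with its near finger at about (315,265) in the crop and the jaw line across the tag. I'll descend.

Scaled: 0.066 m / 0.8 = 0.0825, 0.04 m / 0.8 = 0.05, -0.002 rad / 4 = -0.0005.

Request:
creep_tool(increments=[[[-0.0025,-0.0025,0.05,0,-0.0005,0],[-0.0025,-0.0025,0.0825,0,-0.0005,0],[-0.0025,-0.0025,0.0825,0,-0.0005,0],[-0.0025,-0.0025,0.0825,0,-0.0005,0]]])

```text
time: 1.82
position: [0.3889, -0.3075, 0.0254]
orientation: [[0.75, -0.662, -0.0], [-0.662, -0.75, -0.0], [0.0, 0.0, -1.0]]
wrist_force: [-0.1, -0.8, 0.7]
gripper_width: 0.546
grip_force: 0.0
```

Request:
creep_tool(increments=[[[0,0,0.005,0,0,0],[0,0,0.005,0,0,0]]])

```text
time: 2.08
position: [0.3887, -0.3067, 0.021]
orientation: [[0.75, -0.661, -0.001], [-0.661, -0.75, 0.0], [-0.001, 0.0, -1.0]]
wrist_force: [0.1, 0.1, -0.1]
gripper_width: 0.551
grip_force: 0.0
```

Request:
creep_tool(increments=[[[0,0,0.0038,0,0,0],[0,0,0.0038,0,0,0]]])

```text
time: 2.33
position: [0.3883, -0.306, 0.0172]
orientation: [[0.75, -0.661, -0.002], [-0.661, -0.75, 0.002], [-0.002, -0.0, -1.0]]
wrist_force: [-0.7, -0.6, 0.0]
gripper_width: 0.549
grip_force: 0.0
```

Request:
creep_tool(increments=[[[0,0,0,0,0,0],[0,0,0,0,0,0],[0,0,0,0,0,0],[0,0,0,0,0,0],[0,0,0,0,0,0]]], aperture=0.2, grip_force=30)

```text
time: 2.95
position: [0.3885, -0.3064, 0.0174]
orientation: [[0.75, -0.661, -0.001], [-0.661, -0.75, 0.001], [-0.002, 0.0, -1.0]]
wrist_force: [1.0, 0.1, 0.1]
gripper_width: 0.337
grip_force: 30.1
```

Request:
creep_tool(increments=[[[0,0,-0.0313,0,0,0],[0,0,-0.0313,0,0,0],[0,0,-0.0313,0,0,0]]])

```text
time: 3.32
position: [0.3881, -0.3059, 0.0417]
orientation: [[0.75, -0.661, -0.002], [-0.661, -0.75, 0.002], [-0.003, -0.0, -1.0]]
wrist_force: [0.2, 0.3, -1.6]
gripper_width: 0.339
grip_force: 29.9
```

```bash
python3 to.py 594.9 -329.1 43 -0.4;  python3 - <<'E'
from h import *
s=snapshot("side");cv2.imwrite("pics/s2.png",cv2.resize(s["image"][200:360,180:380],None,fx=3,fy=3))
E
```

```text
d [ 0.1705 -0.1193 -0.0017] rv [-0.0011  0.0026 -0.7152] t 3.325
```

View pics/s2.png

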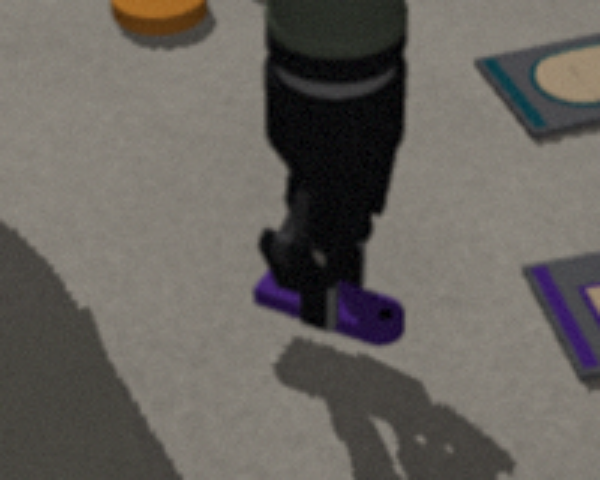

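The tag is held level near its middle: the pad is at (322,310) and the tag spans columns 257 to 402 in the crop. Next I carry it.

Scaled: 0.17 m / 0.8 = 0.2125, -0.119 m / 0.8 = -0.1488, -0.715 rad / 4 = -0.1788.

Request:
creep_tool(increments=[[[0.2125,-0.1488,0,0,0.0005,-0.1788],[0.2125,-0.1488,0,0,0.0005,-0.1788],[0.2125,-0.1488,0,0,0.0005,-0.1788],[0.2125,-0.1488,0,0,0.0005,-0.1788],[0.2125,-0.1488,0,0,0.0005,-0.1788],[0.2125,-0.1488,0,0,0.0005,-0.1788],[0.2125,-0.1488,0,0,0.0005,-0.1788]]])

```text
time: 4.25
position: [0.593, -0.3291, 0.0413]
orientation: [[1.0, -0.009, -0.001], [-0.009, -1.0, 0.002], [-0.001, -0.002, -1.0]]
wrist_force: [-0.2, 0.4, 0.6]
gripper_width: 0.34
grip_force: 29.9
```

```bash
python3 to.py 594.9 -329.1 24 -0.4;python3 to.py 594.9 -329.1 24 -0.4
```

```text
d [0.0019 0.     0.0173] rv [-0.0018  0.0014 -0.0022] t 4.25
d [0.0019 0.     0.0173] rv [-0.0018  0.0014 -0.0022] t 4.25
```

Scaled: 0.017 m / 0.8 = 0.0213, 0.016 m / 0.8 = 0.02.

Request:
creep_tool(increments=[[[0.0025,0,0.0125,0,0,0],[0.0025,0,0.0175,0,0,0],[0.0025,0,0.02,0,0,0],[0.0025,0,0.0213,0,0,0],[0.0025,0,0.0213,0,0,0]]])

```text
time: 4.88
position: [0.5967, -0.3294, 0.025]
orientation: [[1.0, -0.007, 0.0], [-0.007, -1.0, 0.001], [0.0, -0.001, -1.0]]
wrist_force: [-0.2, -1.2, 0.5]
gripper_width: 0.339
grip_force: 29.9
```

Request:
creep_tool(increments=[[[0,0,0.0013,0,0,0],[0,0,0.0013,0,0,0]]])

```text
time: 5.12
position: [0.5967, -0.3293, 0.024]
orientation: [[1.0, -0.007, 0.0], [-0.007, -1.0, 0.001], [0.0, -0.001, -1.0]]
wrist_force: [0.1, 0.4, -0.1]
gripper_width: 0.341
grip_force: 29.9
```

Scaled: 0.001 m / 0.8 = 0.0013.

Request:
creep_tool(increments=[[[0,0,0.0013,0,0,0],[0,0,0.0013,0,0,0]]])

```text
time: 5.38
position: [0.5969, -0.3294, 0.0235]
orientation: [[1.0, -0.007, 0.001], [-0.007, -1.0, 0.0], [0.001, -0.0, -1.0]]
wrist_force: [-0.7, 0.9, 2.7]
gripper_width: 0.339
grip_force: 30.3
```

Request:
creep_tool(increments=[[[0,0,0.0013,0,0,0],[0,0,0.0013,0,0,0]]])

```text
time: 5.62
position: [0.5969, -0.3294, 0.0234]
orientation: [[1.0, -0.007, 0.0], [-0.007, -1.0, 0.0], [0.0, -0.0, -1.0]]
wrist_force: [-2.8, 2.3, 6.9]
gripper_width: 0.342
grip_force: 30.8
```

It has touched the board (7 N). I'll release, rise, and head for the oval.

Scaled: -0.08 m / 0.8 = -0.1, -0.05 m / 0.8 = -0.0625.

Request:
creep_tool(increments=[[[0,0,-0.0013,0,0,0],[0,0,-0.0013,0,0,0],[0,0,-0.0013,0,0,0],[0,0,-0.0013,0,0,0],[0,0,-0.0625,0,0,0],[0,0,-0.1,0,0,0],[0,0,-0.1,0,0,0]]], aperture=0.5)

```text
time: 6.5
position: [0.599, -0.3311, 0.106]
orientation: [[1.0, -0.007, 0.007], [-0.007, -1.0, -0.004], [0.007, 0.004, -1.0]]
wrist_force: [0.8, -0.0, 0.3]
gripper_width: 0.503
grip_force: 0.0
```

```bash
python3 to.py 444.1 -90 90 -28
```

```text
d [-0.1567 -0.24    0.014 ] rv [ 0.0022 -0.0075  0.4815] t 6.5
```

Scaled: -0.24 m / 0.8 = -0.3, -0.157 m / 0.8 = -0.1963, 0.482 rad / 4 = 0.1205.

Request:
creep_tool(increments=[[[-0.1963,-0.3,0.0175,0,-0.0018,0.1205],[-0.1963,-0.3,0.0175,0,-0.0018,0.1205],[-0.1963,-0.3,0.0175,0,-0.0018,0.1205],[-0.1963,-0.3,0.0175,0,-0.0018,0.1205],[-0.1963,-0.3,0.0175,0,-0.0018,0.1205],[-0.1963,-0.3,0.0175,0,-0.0018,0.1205],[-0.1963,-0.3,0.0175,0,-0.0018,0.1205]]], aperture=0.88)

```text
time: 7.38
position: [0.4417, -0.0886, 0.0877]
orientation: [[0.883, -0.47, -0.006], [-0.47, -0.883, 0.002], [-0.006, 0.001, -1.0]]
wrist_force: [0.0, -0.8, 0.1]
gripper_width: 0.88
grip_force: 0.0
```

```bash
python3 - <<'E'
from h import *
s=snapshot("top");cv2.imwrite("pics/t3.png",s["image"])
for c in comps(s,"tag"):
    p,ctr,w,h,a,g=describe(s,c,.006);print(ctr,w,h,a)
E
python3 to.py 444.1 -90 25 -28
```

```text
[ 528.10961914 -328.52160645] 89.1439437866211 10.941740989685059 89.20752716064453
[ 595.6484375  -329.21395874] 100.79241943359375 44.031951904296875 179.35266876220703
d [ 0.0025 -0.0001  0.063 ] rv [ 0.0011  0.0058 -0.001 ] t 7.425
```

View pics/t3.png

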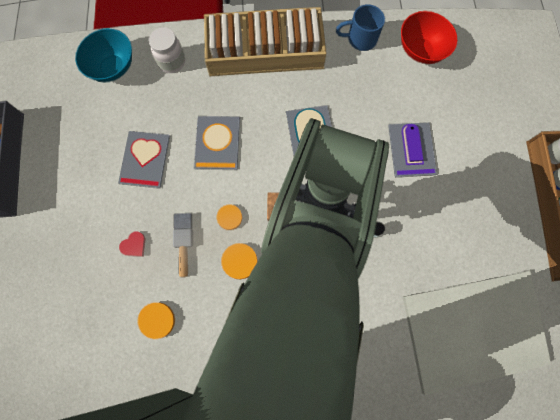

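The tag lies inside its outline at (413,144) with the hole up, and the jar at (378,229) is undisturbed. The arm is over the oval, so I'll descend.

Scaled: 0.062 m / 0.8 = 0.0775, 0.04 m / 0.8 = 0.05, 0.006 rad / 4 = 0.0015.

Request:
creep_tool(increments=[[[0.0031,0,0.05,0,0.0015,0],[0.0031,0,0.0775,0,0.0015,0],[0.0031,0,0.0775,0,0.0015,0],[0.0031,0,0.0775,0,0.0015,0]]])

```text
time: 7.92
position: [0.4444, -0.0903, 0.0267]
orientation: [[0.882, -0.471, 0.0], [-0.471, -0.882, -0.001], [0.001, 0.001, -1.0]]
wrist_force: [0.4, -0.7, 0.2]
gripper_width: 0.876
grip_force: 0.0
```

Request:
creep_tool(increments=[[[0,0,0.005,0,0,0],[0,0,0.01,0,0,0],[0,0,0.01,0,0,0]]])

```text
time: 8.3
position: [0.4431, -0.0892, 0.018]
orientation: [[0.883, -0.47, -0.001], [-0.47, -0.883, -0.0], [-0.001, 0.001, -1.0]]
wrist_force: [-0.2, -0.6, -0.1]
gripper_width: 0.882
grip_force: 0.0
```

Request:
creep_tool(increments=[[[0,0,0.0038,0,0,0],[0,0,0.0038,0,0,0]]])

```text
time: 8.55
position: [0.443, -0.0892, 0.0149]
orientation: [[0.883, -0.47, -0.001], [-0.47, -0.883, -0.0], [-0.001, 0.001, -1.0]]
wrist_force: [-0.1, 0.4, 0.1]
gripper_width: 0.877
grip_force: 0.0
```

Request:
creep_tool(increments=[[[0,0,0.0025,0,0,0],[0,0,0.0025,0,0,0]]])

```text
time: 8.8
position: [0.443, -0.0892, 0.0129]
orientation: [[0.883, -0.47, -0.001], [-0.47, -0.883, -0.0], [-0.001, 0.001, -1.0]]
wrist_force: [0.3, -0.9, -0.4]
gripper_width: 0.879
grip_force: 0.0
```

Request:
creep_tool(increments=[[[0,0,0,0,0,0],[0,0,0,0,0,0],[0,0,0,0,0,0],[0,0,0,0,0,0],[0,0,0,0,0,0]]], aperture=0.5, grip_force=35)

```text
time: 9.43
position: [0.4435, -0.0894, 0.0133]
orientation: [[0.883, -0.47, -0.001], [-0.47, -0.883, -0.001], [-0.0, 0.001, -1.0]]
wrist_force: [-1.8, 0.3, 3.6]
gripper_width: 0.687
grip_force: 38.1
```

Request:
creep_tool(increments=[[[0,0,-0.0313,0,0,0],[0,0,-0.0313,0,0,0],[0,0,-0.0313,0,0,0]]])

```text
time: 9.8
position: [0.4427, -0.0891, 0.0374]
orientation: [[0.883, -0.47, -0.002], [-0.47, -0.883, -0.0], [-0.002, 0.001, -1.0]]
wrist_force: [-0.8, 0.6, -0.7]
gripper_width: 0.688
grip_force: 38.1
```

```bash
python3 to.py 649.7 -94.2 38 5;  python3 - <<'E'
from h import *
s=snapshot("side");cv2.imwrite("pics/s4.png",cv2.resize(s["image"][150:300,200:400],None,fx=3,fy=3))
E
```

```text
d [ 0.1851 -0.0928 -0.001 ] rv [ 0.0006  0.0019 -0.5765] t 9.8
```

View pics/s4.png

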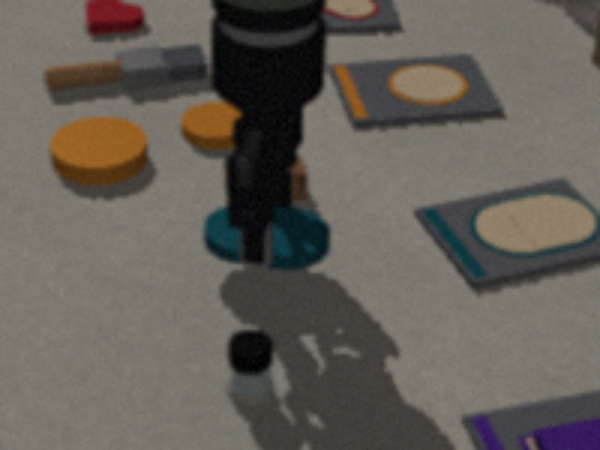

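The oval is lifted level: the pad is at (257,245) and the oval spans columns 205 to 328 in the crop.

Scaled: 0.185 m / 0.8 = 0.2313, -0.093 m / 0.8 = -0.1163, -0.576 rad / 4 = -0.144.

Request:
creep_tool(increments=[[[0.2313,-0.1163,0,0,0.0005,-0.144],[0.2313,-0.1163,0,0,0.0005,-0.144],[0.2313,-0.1163,0,0,0.0005,-0.144],[0.2313,-0.1163,0,0,0.0005,-0.144],[0.2313,-0.1163,0,0,0.0005,-0.144],[0.2313,-0.1163,0,0,0.0005,-0.144]]])

```text
time: 10.6
position: [0.6481, -0.0937, 0.0362]
orientation: [[0.996, 0.086, -0.003], [0.086, -0.996, 0.0], [-0.003, -0.0, -1.0]]
wrist_force: [-1.2, -0.1, -0.2]
gripper_width: 0.69
grip_force: 38.1
```

```bash
python3 to.py 649.7 -94.2 20 5
```

```text
d [0.0016 0.0006 0.0162] rv [-0.0003  0.0029 -0.0008] t 10.6
```

Request:
creep_tool(increments=[[[0,0,0,0,0,0]]])

```text
time: 10.72
position: [0.6485, -0.0939, 0.0371]
orientation: [[0.996, 0.086, -0.001], [0.086, -0.996, -0.0], [-0.001, 0.0, -1.0]]
wrist_force: [0.2, 0.1, 0.2]
gripper_width: 0.686
grip_force: 38.1
```

```bash
python3 to.py 649.7 -94.2 21 5
```

```text
d [0.0012 0.0004 0.0161] rv [ 0.0002  0.0014 -0.0009] t 10.725
```

Scaled: 0.016 m / 0.8 = 0.02, 0.014 m / 0.8 = 0.0175, 0.001 rad / 4 = 0.0003.

Request:
creep_tool(increments=[[[0.0013,0,0.0125,0,0.0003,0],[0.0013,0,0.0175,0,0.0003,0],[0.0013,0,0.02,0,0.0003,0],[0.0013,0,0.02,0,0.0003,0]]])

```text
time: 11.22
position: [0.651, -0.094, 0.0215]
orientation: [[0.996, 0.087, 0.001], [0.087, -0.996, -0.001], [0.001, 0.001, -1.0]]
wrist_force: [-0.2, 0.5, 0.4]
gripper_width: 0.686
grip_force: 38.1
```

Request:
creep_tool(increments=[[[0,0,0.0013,0,0,0],[0,0,0.0013,0,0,0]]])

```text
time: 11.48
position: [0.6513, -0.0941, 0.0209]
orientation: [[0.996, 0.087, 0.002], [0.087, -0.996, -0.001], [0.002, 0.001, -1.0]]
wrist_force: [-0.7, -0.7, -0.1]
gripper_width: 0.689
grip_force: 38.1
```

Request:
creep_tool(increments=[[[0,0,0.0013,0,0,0],[0,0,0.0013,0,0,0]]])

```text
time: 11.72
position: [0.6512, -0.0941, 0.0198]
orientation: [[0.996, 0.087, 0.002], [0.087, -0.996, -0.001], [0.002, 0.001, -1.0]]
wrist_force: [-0.9, 0.8, 0.1]
gripper_width: 0.686
grip_force: 38.1
```

Scaled: 0.001 m / 0.8 = 0.0013.

Request:
creep_tool(increments=[[[0,0,0.0013,0,0,0],[0,0,0.0013,0,0,0]]])

```text
time: 11.98
position: [0.6513, -0.0941, 0.0193]
orientation: [[0.996, 0.087, 0.002], [0.087, -0.996, -0.001], [0.002, 0.001, -1.0]]
wrist_force: [-1.4, 1.1, 3.6]
gripper_width: 0.69
grip_force: 38.5
```

Request:
creep_tool(increments=[[[0,0,0.0013,0,0,0],[0,0,0.0013,0,0,0]]])

```text
time: 12.22
position: [0.6514, -0.0941, 0.0193]
orientation: [[0.996, 0.087, 0.002], [0.087, -0.996, -0.001], [0.002, 0.001, -1.0]]
wrist_force: [-4.5, 1.1, 8.9]
gripper_width: 0.686
grip_force: 39.0
```

Touchdown. I'll release, rise and go to the disc.

Scaled: -0.08 m / 0.8 = -0.1, -0.05 m / 0.8 = -0.0625.

Request:
creep_tool(increments=[[[0,0,-0.0013,0,0,0],[0,0,-0.0013,0,0,0],[0,0,-0.0013,0,0,0],[0,0,-0.0013,0,0,0],[0,0,-0.0625,0,0,0],[0,0,-0.1,0,0,0],[0,0,-0.1,0,0,0],[0,0,-0.1,0,0,0]]], aperture=0.85)

```text
time: 13.22
position: [0.6503, -0.0938, 0.0968]
orientation: [[0.996, 0.087, 0.0], [0.087, -0.996, -0.0], [0.0, 0.0, -1.0]]
wrist_force: [-0.0, 0.6, -0.4]
gripper_width: 0.85
grip_force: 0.0
```

```bash
python3 to.py 452.5 104.3 90 0
```

```text
d [-0.1799 -0.2145  0.0067] rv [ 0.0003 -0.0002  0.0868] t 13.225
```

Scaled: -0.2145 m / 0.8 = -0.2681, -0.18 m / 0.8 = -0.225, 0.087 rad / 4 = 0.0218.

Request:
creep_tool(increments=[[[-0.225,-0.2681,0.0088,0,0,0.0218],[-0.225,-0.2681,0.0088,0,0,0.0218],[-0.225,-0.2681,0.0088,0,0,0.0218],[-0.225,-0.2681,0.0088,0,0,0.0218],[-0.225,-0.2681,0.0088,0,0,0.0218],[-0.225,-0.2681,0.0088,0,0,0.0218]]])

```text
time: 13.98
position: [0.4495, 0.1053, 0.0881]
orientation: [[1.0, 0.003, -0.004], [0.003, -1.0, -0.001], [-0.004, 0.001, -1.0]]
wrist_force: [-0.3, 0.2, -0.7]
gripper_width: 0.846
grip_force: 0.0
```

```bash
python3 - <<'E'
from h import *
s=snapshot("top");cv2.imwrite("pics/t5.png",s["image"][90:360,60:460])
for c in comps(s,"oval"):
    p,ctr,w,h,a,g=describe(s,c,.009);print(ctr,w,h,a)
E
python3 to.py 452.5 104.3 25 0
```

```text
[580.87988281 -99.29434204] 89.63324737548828 9.888223648071289 94.99549341201782
[648.75268555 -93.96826172] 102.21090698242188 72.82969665527344 6.068110466003418
[889.46875    402.10415649] 152.2340087890625 146.80682373046875 68.18324279785156
d [0.001  0.0001 0.0639] rv [0.0012 0.001  0.0017] t 14.025
```

View pics/t5.png

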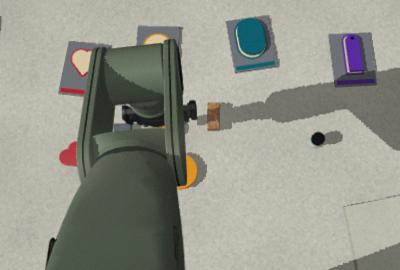

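The oval lies inside its outline at (252,38), and the block at (214,116) is clear of the gripper. I'll descend on the disc.

Scaled: 0.064 m / 0.8 = 0.08, 0.04 m / 0.8 = 0.05, 0.001 rad / 4 = 0.0003.

Request:
creep_tool(increments=[[[0.0013,0,0.05,0,0.0003,0],[0.0013,0,0.08,0,0.0003,0],[0.0013,0,0.08,0,0.0003,0],[0.0013,0,0.08,0,0.0003,0]]])

```text
time: 14.52
position: [0.4555, 0.1034, 0.0267]
orientation: [[1.0, -0.001, 0.004], [-0.001, -1.0, -0.001], [0.004, 0.001, -1.0]]
wrist_force: [0.6, -0.4, 0.3]
gripper_width: 0.853
grip_force: 0.0
```

Request:
creep_tool(increments=[[[0,0,0.0075,0,0,0],[0,0,0.0125,0,0,0],[0,0,0.0125,0,0,0]]])

```text
time: 14.9
position: [0.4542, 0.104, 0.0162]
orientation: [[1.0, -0.0, 0.003], [-0.0, -1.0, -0.001], [0.003, 0.001, -1.0]]
wrist_force: [0.5, 0.6, -0.2]
gripper_width: 0.851
grip_force: 0.0
```

Request:
creep_tool(increments=[[[0,0,0,0,0,0],[0,0,0,0,0,0],[0,0,0,0,0,0],[0,0,0,0,0,0],[0,0,0,0,0,0]]], aperture=0.45, grip_force=35)

```text
time: 15.52
position: [0.4545, 0.104, 0.0169]
orientation: [[1.0, -0.0, 0.003], [-0.0, -1.0, -0.001], [0.003, 0.001, -1.0]]
wrist_force: [-2.2, 0.6, 5.4]
gripper_width: 0.632
grip_force: 35.9
```

Request:
creep_tool(increments=[[[0,0,-0.0275,0,0,0],[0,0,-0.0275,0,0,0],[0,0,-0.0275,0,0,0]]])

```text
time: 15.9
position: [0.454, 0.1041, 0.038]
orientation: [[1.0, -0.0, 0.003], [-0.0, -1.0, -0.001], [0.003, 0.001, -1.0]]
wrist_force: [-0.1, -0.1, 0.4]
gripper_width: 0.63
grip_force: 36.9
```

```bash
python3 to.py 643.6 124.5 40 0
```

```text
d [ 0.1896 -0.0205 -0.0016] rv [ 0.0008 -0.0027 -0.0001] t 15.9
```

Scaled: 0.1895 m / 0.8 = 0.2369, -0.0205 m / 0.8 = -0.0256, -0.003 rad / 4 = -0.0008.

Request:
creep_tool(increments=[[[0.2369,-0.0256,0,0,-0.0008,0],[0.2369,-0.0256,0,0,-0.0008,0],[0.2369,-0.0256,0,0,-0.0008,0],[0.2369,-0.0256,0,0,-0.0008,0],[0.2369,-0.0256,0,0,-0.0008,0]]])

```text
time: 16.52
position: [0.6423, 0.1244, 0.0369]
orientation: [[1.0, -0.0, -0.004], [-0.0, -1.0, -0.001], [-0.004, 0.001, -1.0]]
wrist_force: [-0.8, 0.1, -0.7]
gripper_width: 0.63
grip_force: 37.0
```

Request:
creep_tool(increments=[[[0,0,0,0,0,0]]])

```text
time: 16.65
position: [0.6415, 0.1244, 0.0378]
orientation: [[1.0, -0.0, -0.003], [-0.0, -1.0, -0.001], [-0.003, 0.001, -1.0]]
wrist_force: [0.2, 0.3, -0.4]
gripper_width: 0.627
grip_force: 37.0
```

```bash
python3 to.py 643.6 124.5 25 0; python3 - <<'E'
from h import *
s=snapshot("side");cv2.imwrite("pics/s6.png",cv2.resize(s["image"][130:280,220:420],None,fx=3,fy=3))
E
```

```text
d [ 0.0022 -0.0001  0.0128] rv [ 0.001   0.0033 -0.0001] t 16.65
```

View pics/s6.png

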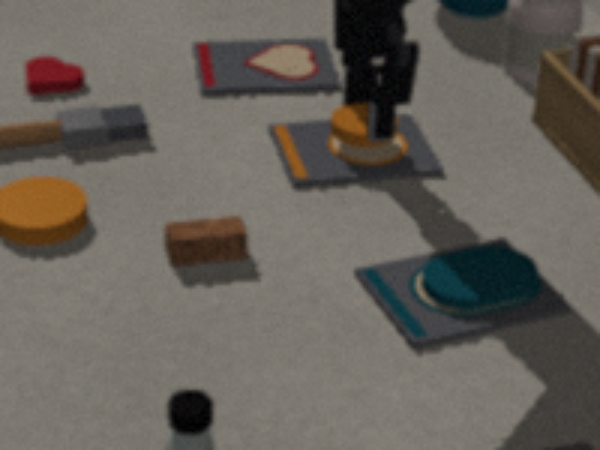

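The disc hangs level over its ring, which is centred at (367,145) in the crop, with the disc about 2–4 mm short in x. The heart, block and oval are untouched. I'll set it down 4 mm further along.

Scaled: 0.012 m / 0.8 = 0.015, 0.004 m / 0.8 = 0.005, 0.003 rad / 4 = 0.0008.

Request:
creep_tool(increments=[[[0.005,0,0.0075,0,0.0008,0],[0.005,0,0.0125,0,0.0008,0],[0.005,0,0.015,0,0.0008,0],[0.005,0,0.015,0,0.0008,0]]])

```text
time: 17.2
position: [0.6474, 0.1245, 0.0265]
orientation: [[1.0, -0.0, 0.002], [-0.0, -1.0, -0.001], [0.002, 0.001, -1.0]]
wrist_force: [-0.8, -0.3, 0.5]
gripper_width: 0.632
grip_force: 37.0
```

Request:
creep_tool(increments=[[[0,0,0.0013,0,0,0],[0,0,0.0013,0,0,0]]])

```text
time: 17.45
position: [0.6478, 0.1245, 0.0259]
orientation: [[1.0, -0.0, 0.003], [-0.0, -1.0, -0.001], [0.003, 0.001, -1.0]]
wrist_force: [0.6, 0.1, -0.1]
gripper_width: 0.629
grip_force: 37.0
```

Request:
creep_tool(increments=[[[0,0,0.0013,0,0,0],[0,0,0.0013,0,0,0]]])

```text
time: 17.7
position: [0.6477, 0.1245, 0.0247]
orientation: [[1.0, -0.0, 0.003], [-0.0, -1.0, -0.001], [0.003, 0.001, -1.0]]
wrist_force: [1.2, -0.5, -1.3]
gripper_width: 0.635
grip_force: 37.0
```

Request:
creep_tool(increments=[[[0,0,0.0013,0,0,0],[0,0,0.0013,0,0,0]]])

```text
time: 17.95
position: [0.6476, 0.1245, 0.0237]
orientation: [[1.0, -0.0, 0.003], [-0.0, -1.0, -0.001], [0.003, 0.001, -1.0]]
wrist_force: [0.3, -0.3, -0.8]
gripper_width: 0.634
grip_force: 37.0
```

Scaled: 0.001 m / 0.8 = 0.0013.

Request:
creep_tool(increments=[[[0,0,0.0013,0,0,0],[0,0,0.0013,0,0,0]]])

```text
time: 18.2
position: [0.6479, 0.1245, 0.0231]
orientation: [[1.0, -0.0, 0.003], [-0.0, -1.0, -0.001], [0.003, 0.001, -1.0]]
wrist_force: [-0.5, 0.1, 1.3]
gripper_width: 0.628
grip_force: 37.2
```

Request:
creep_tool(increments=[[[0,0,0.0013,0,0,0],[0,0,0.0013,0,0,0]]])

```text
time: 18.45
position: [0.6479, 0.1245, 0.023]
orientation: [[1.0, -0.0, 0.003], [-0.0, -1.0, -0.001], [0.003, 0.001, -1.0]]
wrist_force: [-3.7, -0.6, 6.0]
gripper_width: 0.629
grip_force: 37.7
```

Scaled: -0.08 m / 0.8 = -0.1, -0.05 m / 0.8 = -0.0625.

Request:
creep_tool(increments=[[[0,0,-0.0013,0,0,0],[0,0,-0.0013,0,0,0],[0,0,-0.0013,0,0,0],[0,0,-0.0013,0,0,0],[0,0,-0.0625,0,0,0],[0,0,-0.1,0,0,0],[0,0,-0.1,0,0,0],[0,0,-0.1,0,0,0]]], aperture=0.88)

```text
time: 19.45
position: [0.6467, 0.1245, 0.1007]
orientation: [[1.0, -0.0, 0.001], [-0.0, -1.0, -0.001], [0.001, 0.001, -1.0]]
wrist_force: [-0.2, -0.3, -1.1]
gripper_width: 0.881
grip_force: 0.0
```

```bash
python3 to.py 408.6 328.1 90 44.5
```

```text
d [-0.2382 -0.2036  0.0103] rv [ 1.200e-03 -6.000e-04 -7.769e-01] t 19.45
```

Scaled: -0.238 m / 0.8 = -0.2975, -0.2035 m / 0.8 = -0.2544, -0.777 rad / 4 = -0.1943.

Request:
creep_tool(increments=[[[-0.2975,-0.2544,0.0125,0,0,-0.1943],[-0.2975,-0.2544,0.0125,0,0,-0.1943],[-0.2975,-0.2544,0.0125,0,0,-0.1943],[-0.2975,-0.2544,0.0125,0,0,-0.1943],[-0.2975,-0.2544,0.0125,0,0,-0.1943],[-0.2975,-0.2544,0.0125,0,0,-0.1943],[-0.2975,-0.2544,0.0125,0,0,-0.1943]]])

```text
time: 20.32
position: [0.409, 0.3277, 0.0898]
orientation: [[0.713, 0.702, 0.001], [0.702, -0.713, -0.002], [-0.001, 0.003, -1.0]]
wrist_force: [0.1, -0.7, -1.6]
gripper_width: 0.884
grip_force: 0.0
```

```bash
python3 - <<'E'
from h import *
s=snapshot("top");cv2.imwrite("pics/t7.png",s["image"][90:360,60:460])
for c in comps(s,"disc"):
    p,ctr,w,h,a,g=describe(s,c,.009);print(ctr,w,h,a)
E
python3 to.py 408.6 328.1 25 44.5
```

```text
[235.37948608 272.99545288] 79.07477569580078 74.3034439086914 87.21778106689453
[351.92346191  87.07202148] 74.2801742553711 74.20240783691406 86.5169906616211
[574.88153076 130.66296387] 87.48047637939453 7.204685211181641 85.77499389648438
[ 441.11065674 -632.40490723] 358.1359558105469 87.5631103515625 167.81289672851562
[642.45129395 124.11355591] 67.2184066772461 64.21492004394531 133.37546157836914
[913.39080811 112.5397644 ] 121.62989807128906 14.098556518554688 3.1152195930480957
[914.04516602  80.79859924] 121.0559310913086 13.387395858764648 1.705092430114746
[913.56677246  -0.9200325 ] 120.53604125976562 11.871484756469727 0.29484066367149353
[914.31134033  30.64832306] 123.28263092041016 12.218575477600098 179.9600372314453
[912.98205566 -32.26722717] 122.93485260009766 13.005518913269043 179.07394409179688
[912.65441895 -82.31265259] 123.11920928955078 12.749185562133789 178.69071197509766
[ 913.48669434 -114.08111572] 123.46406555175781 14.792055130004883 177.8066177368164
d [-0.0004 -0.0016  0.0651] rv [ 0.0027 -0.0002 -0.0005] t 20.375
```

View pics/t7.png

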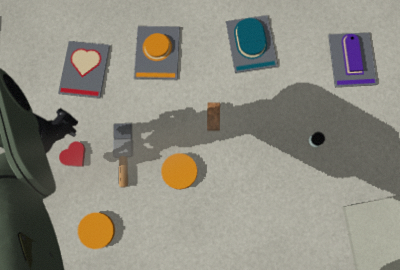

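The disc is on its ring at (157,46), and the heart at (72,153) is undisturbed. I'll descend on the heart.

Scaled: 0.065 m / 0.8 = 0.0813, 0.04 m / 0.8 = 0.05, 0.002 rad / 4 = 0.0005.

Request:
creep_tool(increments=[[[0,-0.0019,0.05,0.0005,0,0],[0,-0.0019,0.0813,0.0005,0,0],[0,-0.0019,0.0813,0.0005,0,0],[0,-0.0019,0.0813,0.0005,0,0]]])

```text
time: 20.88
position: [0.4104, 0.3288, 0.0267]
orientation: [[0.714, 0.7, 0.003], [0.7, -0.714, 0.001], [0.003, 0.001, -1.0]]
wrist_force: [0.9, 0.4, 0.5]
gripper_width: 0.88
grip_force: 0.0
```

Request:
creep_tool(increments=[[[0,0,0.0075,0,0,0],[0,0,0.0125,0,0,0],[0,0,0.0125,0,0,0]]])

```text
time: 21.25
position: [0.4086, 0.3291, 0.0159]
orientation: [[0.713, 0.701, 0.001], [0.701, -0.713, 0.001], [0.001, 0.001, -1.0]]
wrist_force: [-0.4, -0.8, 0.4]
gripper_width: 0.883
grip_force: 0.0
```

Request:
creep_tool(increments=[[[0,0,0,0,0,0],[0,0,0,0,0,0],[0,0,0,0,0,0],[0,0,0,0,0,0],[0,0,0,0,0,0]]], aperture=0.5, grip_force=35)

```text
time: 21.88
position: [0.4089, 0.3293, 0.0168]
orientation: [[0.713, 0.701, 0.002], [0.701, -0.713, 0.001], [0.002, 0.001, -1.0]]
wrist_force: [-1.1, -0.8, 6.4]
gripper_width: 0.685
grip_force: 36.4
```

Request:
creep_tool(increments=[[[0,0,-0.0275,0,0,0],[0,0,-0.0275,0,0,0],[0,0,-0.0275,0,0,0]]])

```text
time: 22.25
position: [0.4086, 0.329, 0.0376]
orientation: [[0.713, 0.701, 0.001], [0.701, -0.713, 0.001], [0.001, 0.001, -1.0]]
wrist_force: [-0.3, -0.9, -0.9]
gripper_width: 0.682
grip_force: 37.5
```

```bash
python3 to.py 628.6 293.9 38 -9.5; python3 - <<'E'
from h import *
s=snapshot("top");cv2.imwrite("pics/t8.png",cv2.resize(s["image"][130:280,60:260],None,fx=3,fy=3))
s=snapshot("side");cv2.imwrite("pics/s8.png",cv2.resize(s["image"][100:250,160:360],None,fx=3,fy=3))
E
```

```text
d [ 1.323e-01  1.793e-01 -1.000e-04] rv [-1.000e-04 -1.400e-03  9.427e-01] t 22.25
```

View pics/s8.png

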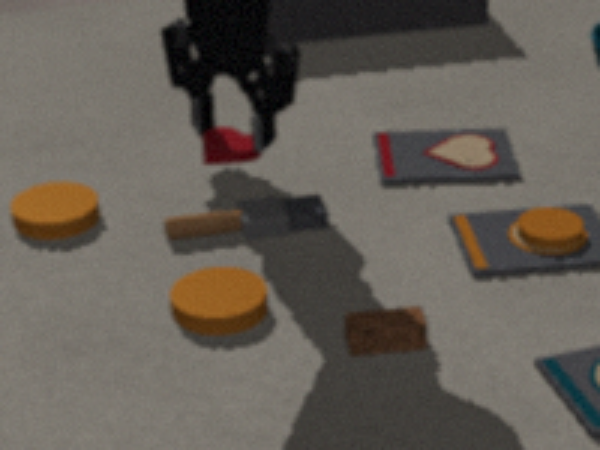

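The heart is held across its lobes at (230,145), point towards the camera. The disc at (552,230) is on its ring. I'll carry the heart.

Scaled: 0.179 m / 0.8 = 0.2238, 0.132 m / 0.8 = 0.165, 0.943 rad / 4 = 0.2358.

Request:
creep_tool(increments=[[[0.165,0.2238,0,0,-0.0003,0.2358],[0.165,0.2238,0,0,-0.0003,0.2358],[0.165,0.2238,0,0,-0.0003,0.2358],[0.165,0.2238,0,0,-0.0003,0.2358],[0.165,0.2238,0,0,-0.0003,0.2358],[0.165,0.2238,0,0,-0.0003,0.2358],[0.165,0.2238,0,0,-0.0003,0.2358]]])

```text
time: 23.22
position: [0.6273, 0.2939, 0.0373]
orientation: [[0.987, -0.163, -0.001], [-0.163, -0.987, -0.0], [-0.001, 0.0, -1.0]]
wrist_force: [0.3, -0.1, -0.4]
gripper_width: 0.688
grip_force: 37.6
```

Request:
creep_tool(increments=[[[0,0,0,0,0,0]]])

```text
time: 23.35
position: [0.6276, 0.2942, 0.038]
orientation: [[0.987, -0.163, -0.0], [-0.163, -0.987, 0.0], [-0.0, -0.0, -1.0]]
wrist_force: [-1.4, 0.2, 0.2]
gripper_width: 0.682
grip_force: 37.6
```

```bash
python3 to.py 628.6 293.9 25 -9.5
```

```text
d [0.0011 0.0002 0.013 ] rv [-0.0001  0.0002  0.0017] t 23.35
```

Scaled: 0.013 m / 0.8 = 0.0163, 0.01 m / 0.8 = 0.0125.

Request:
creep_tool(increments=[[[0.0013,0,0.0075,0,0,0],[0.0013,0,0.0125,0,0,0],[0.0013,0,0.0163,0,0,0],[0.0013,0,0.0163,0,0,0]]])

```text
time: 23.85
position: [0.629, 0.2937, 0.0247]
orientation: [[0.986, -0.165, -0.0], [-0.165, -0.986, 0.0], [-0.0, 0.0, -1.0]]
wrist_force: [-0.8, -0.4, -0.3]
gripper_width: 0.687
grip_force: 37.6
```

Request:
creep_tool(increments=[[[0,0,0.0013,0,0,0],[0,0,0.0013,0,0,0]]])

```text
time: 24.1
position: [0.6294, 0.2938, 0.0243]
orientation: [[0.986, -0.165, 0.001], [-0.165, -0.986, 0.0], [0.001, -0.001, -1.0]]
wrist_force: [0.0, -0.4, 0.2]
gripper_width: 0.681
grip_force: 37.6
```

Request:
creep_tool(increments=[[[0,0,0.0013,0,0,0],[0,0,0.0013,0,0,0]]])

```text
time: 24.35
position: [0.6293, 0.2938, 0.0232]
orientation: [[0.986, -0.165, 0.0], [-0.165, -0.986, 0.0], [0.0, -0.0, -1.0]]
wrist_force: [-0.5, 0.2, -0.4]
gripper_width: 0.686
grip_force: 37.6
```

Request:
creep_tool(increments=[[[0,0,0.0013,0,0,0],[0,0,0.0013,0,0,0]]])

```text
time: 24.6
position: [0.6295, 0.2939, 0.0229]
orientation: [[0.986, -0.165, 0.001], [-0.165, -0.986, 0.0], [0.001, -0.0, -1.0]]
wrist_force: [-0.7, -1.0, 3.7]
gripper_width: 0.684
grip_force: 38.1
```

Touchdown. I'll release, rise and back off so the top view is clear.

Careful with the scale: shifts go in shares of 0.8 m and turns go in shares of 4 rad. That gives: -0.15 m / 0.8 = -0.1875, -0.1 m / 0.8 = -0.125.

Request:
creep_tool(increments=[[[0,0,0,0,0,0],[0,0,0,0,0,0],[0,0,0,0,0,0],[0,0,0,0,0,0],[0,0,-0.0625,0,0,0],[0,0,-0.125,0,0,0],[0,0,-0.1875,0,0,0],[0,0,-0.1875,0,0,0]]], aperture=0.9)

```text
time: 25.6
position: [0.6332, 0.2951, 0.1796]
orientation: [[0.986, -0.165, 0.013], [-0.165, -0.986, 0.004], [0.012, -0.006, -1.0]]
wrist_force: [0.3, 0.9, 0.4]
gripper_width: 0.899
grip_force: 0.0
```

Request:
creep_tool(increments=[[[-0.25,-0.0625,0,0,0,0],[-0.25,-0.0625,0,0,0,0],[-0.25,-0.0625,0,0,0,0],[-0.25,-0.0625,0,0,0,0],[-0.25,-0.0625,0,0,0,0]]])

```text
time: 26.22
position: [0.4392, 0.3764, 0.1715]
orientation: [[0.987, -0.163, -0.0], [-0.163, -0.987, -0.001], [0.0, 0.001, -1.0]]
wrist_force: [-0.3, -1.4, 0.6]
gripper_width: 0.899
grip_force: 0.0
```

```bash
python3 - <<'E'
from h import *
s=snapshot("top");cv2.imwrite("pics/t9.png",cv2.resize(s["image"][90:250,110:450],None,fx=2.3,fy=2.3))
E
```

```text
(no output)
```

View pics/t9.png

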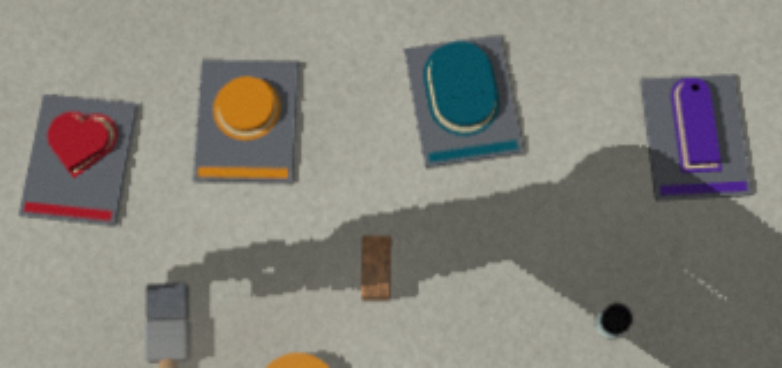

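All four shapes are on their boards: heart (80,143), disc (247,103), oval (461,83), tag (698,122). The block (376,267) and jar (615,319) are standing. I'll check the offsets by casting the top-face centres at z = 18 mm.

```bash
python3 - <<'E'
from h import *
s=snapshot("top")
for n,c,t in(("disc",(247,103),(643.6,124.5)),("oval",(461,83),(649.7,-94.2)),("tag",(698,122),(594.9,-329.1)),("heart lobe mid",(79,133),(628.6,293.9)),("tip",(72,174),(591.1,300.1))):
    p=cast(s,[(c[0]/2.3+110,c[1]/2.3+90)],.018)[0]*1000;print(n,np.round(p-t,1))
h=cv2.cvtColor(s["image"],cv2.COLOR_BGR2HSV)
m=((h[...,0]>168)|(h[...,0]<6))&(h[...,1]>150)
cv2.imwrite("pics/t10.png",cv2.resize(s["image"][125:190,115:175],None,fx=9,fy=9,interpolation=cv2.INTER_CUBIC))
E
```

```text
disc [-0.4 -3.1]
oval [-0.3  0.3]
tag [-1.7 -0.1]
heart lobe mid [-4.  -2.2]
tip [-9.1 -1.5]
```

View pics/t10.png

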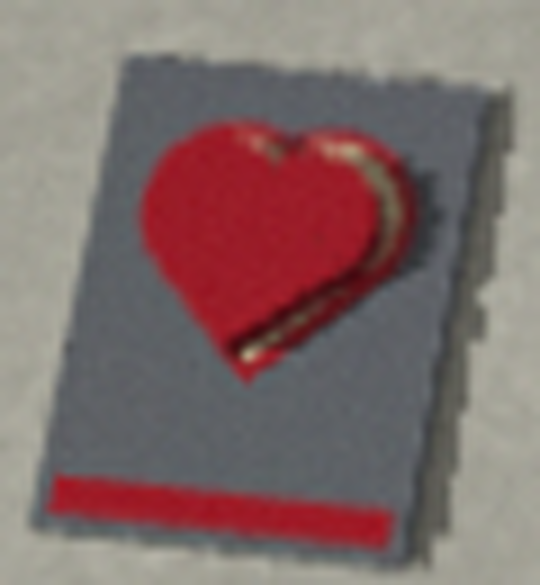

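In the close crop the heart's top-face tip is at (228,345) and its widest line runs from (143,215) to (378,215). The drawn tip is at (247,380).

```bash
python3 - <<'E'
from h import *
s=snapshot("top")
for n,c,t in(("wide",(260,215),(628.6,293.9)),("tip",(228,345),(591.1,300.1))):
    p=cast(s,[(c[0]/9+115,c[1]/9+125)],.018)[0]*1000;print(n,np.round(p,1),np.round(p-t,1))
p=cast(s,[((247/9)+115,380/9+125)],.006)[0]*1000;print("drawn tip",p)
print(read_state()["wrist_force"],finish_job())
E
```

```text
wide [622.1 292.8] [-6.5 -1.1]
tip [587.7 300.9] [-3.4  0.8]
drawn tip [582.0959471  299.60010744]
the job is handed in; nothing more can be done
[ 0.46198812 -0.27259445 -0.20536316] None
```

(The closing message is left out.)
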